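# Change over the bottles in the paint shaker

### The arm

A 6-joint arm with a two-finger parallel gripper is mounted at the origin on the work surface. World frame = base frame: x ahead of the robot, y to its left, z up, the work surface at z = 0. Lengths are in m, angles in rad, forces in N, time in s.
With the tool pointing down it reaches from about 0.275 to 0.875 m from the base axis. Payload 12.5 kg.
Tool frame: the origin (TCP) lies at the very end of the fingers, on their centre line; the grasp point (between the pads) lies 19 mm behind it; z points along the fingers, y is the line along which they close (so a half turn about z gives the same grasp; the last joint's range is limited). The gripper opens to 85 mm and grips with 20 to 120 N. Pads are 22 mm wide; open, the fingers measure 114 mm over their backs; the gripper's body (76 mm by 85 mm) begins 54 mm behind the grasp point. The pads swing forward as they close: fully open they stand 13 mm farther back than shut.
Start: joints at [-1.333, 0.351, 1.652, -0, 1.139, -0.085], TCP at [0.174, -0.522, 0.231] pointing down, gripper open.
Joint ranges: [-2.75, 2.75], [-0.79, 2.1], [0.01, 2.65], [-1.57, 4.71], [0.07, 3.14], [-2.87, 2.87]. Speed limits (rad/s): [2.22, 2.22, 2.79, 3.14, 3.14, 3.14].

### API

Orientations are given as a 3x3 rotation matrix whose columns are the frame's x, y, z axes.
In Python, from bench import manip gives the robot as it stands. Calls block until the motion is done:
- manip.move_ptp(position, orientation): joint-space move of the TCP to a pose.
- manip.move_l(position, attitude=None, max_speed=0.15): straight line of the TCP; attitude=None keeps the orientation; max_speed is the mean speed in m/s.
- manip.move_j(angles): joint-space move.
- manip.set_gripper(opening, effort=None): opening from 0.0 (shut) to 1.0 (fully open); effort is the grip in N (None keeps the last); returns when the fingers have stopped.
- manip.dwell(seconds).
- manip.inverse_kinematics(position, orientation): joint angles nearest the present ones, or None.
- manip.grab_frame(name): name is "scene" or "top" or "wrist"; returns (picture, depth): 384x512x3 uint8, red, green, blue; 384x512 float32, m along the optical axis (not along the pixel's ray), 0 where there is no reading.
- manip.get_calibration(name): a dict with "camera_matrix" (3x3 intrinsics, pixels), "R" (3x3) and "t" (3): a world point X has camera coordinates R X + t. Camera axes: x right, y down, z forward; pixel columns grow to the right and rows downward; lengths in m; the calibration is good to about 2 mm. A picture is of the moment at which its call begins: read the wrist's pose just before it. get_calibration takes no time and is no camera call; for the wrist camera it gives the pose at the moment of the call.
A pose or a line that the arm cannot do raises manip.Unreachable and nothing moves.
- manip.sign_off(): hands the job in; it is judged then, once.
Trained networks look in the newest picture that a camera, given by its name, has taken for a name from the list of things; names that differ only in an ending like _2 or _b are one class to them, and where a whole thing is asked for, a point or a joint stands for the part that bears it (a point fixed in the world has none). Each returns a list of dicts, best first, with "confidence" (0 to 1); they miss things now and then, are a little off and sometimes report something else, mostly with a low value. They report only what shows in the picture. A call takes as long as a camera call.
- manip.look_for(camera, name): "at" ([x, y, z] in m, in world coordinates, good to about 4 mm: the middle of the surface that is visible of it).
Readings, each from a call of its own:
- manip.current_time(): time.
- manip.current_qpos(): joint angles.
- manip.current_joint_vel(): joint speeds.
- manip.current_joint_torque(): joint torques, N m.
- manip.current_ee_pos(): TCP position.
- manip.current_tcp_rot(): TCP orientation.
- manip.current_force(): force on the tool from outside, world axes, zero at the start.
- manip.current_ft_torque(): the same for the moment, N m.
- manip.current_grip_width(): opening from 0.0 (shut) to 1.0 (fully open).
- manip.current_grip_force(): force on a finger pad.
Only numpy, scipy, OpenCV 4.12 (cv2) and the standard library are available. Lean on these libraries where they do the work, as an engineer would, in place of code of your own. Each camera call takes 0.05 s, during which the arm holds its last target. There are 200 camera calls.

### The job

The slim paint bottle in the shaker is mixed and the big one in the wooden caddy is next: swap the two. The slim bottle goes upright into the caddy compartment that the big one came from, and the big bottle lies fully home in the shaker's V-cradle, foot down on its foot plate, with the clamp strap swung over it and pressed down so that it bears firmly on the bottle. Set the bottles down gently rather than dropping them, and leave everything else where it is.

Things in the scene. Friction and masses are not known exactly. Their poses are not given: they have to be found in the camera images.
- shaker: Paint-bottle shaker, fixed to the table: grey motor base 200 (x) x 150 (y) x 48 mm high, with a leaning V-cradle on top; a bottle's cap in it reaches about 235 mm above the table. Origin at the centre of the underside; it stands level, and its -x side looks roughly towards the robot.
- cradle: Aluminium V-cradle on the shaker, leaning 40 degrees. Origin: where the V's bottom line meets the foot plate. +z: up along the V (bottles lie along it, cap end up, towards the robot); +x: out of the open V (up and away from the robot). Walls 6 mm thick, inner faces x = |y|, out to x = 44 mm, from z = 0 to 105 mm. Foot plate: the face z = 0, x = -3 to 75 mm, 90 mm wide.
- strap: Rigid steel clamp strap, 22 mm wide. Origin on its hinge pin, at x = 66, y = 56, z = 55 mm of the cradle's frame; z along the pin, parallel to the cradle's z. The strap runs to its own -y, 126 mm long; a rubber pad (y = -34 to -74 mm) has its face at x = -8.5 mm. Axes parallel to the cradle's at angle 0; it opens by turning positively about +z, from a stop at -0.1 to one at 1.7 rad.
- strap_knob (a point): Centre of the black ball knob, 24 mm wide, on an 8 mm stem: x = 0, y = -122, z = 62 mm in the strap's frame. The hinge is stiff (0.16 N m): the strap stays where it is left. The pad meets the slim bottle at about 0 rad and the big one at about 0.19; 0.9 rad or more clears the bottles. Pressed down with 6 to 10 N at the knob, it keeps bearing on the bottle.
- slim_bottle: Slim white paint bottle, at the start lying in the cradle. Cylinder of radius 24 mm up to 117 mm, shoulder up to 130 mm, then a round grey cap of radius 15 mm from 131 to 167 mm. Origin at the centre of its foot, z along its axis towards the cap. 0.14 to 0.28 kg.
- big_bottle: Big white paint bottle, at the start standing in one compartment of the caddy. Cylinder of radius 28 mm up to 113 mm, shoulder up to 130 mm, then a round grey cap of radius 17 mm from 131 to 167 mm. Origin at the centre of its foot, z along its axis towards the cap. 0.18 to 0.37 kg.
- caddy: Low wooden caddy fixed to the table, 92 (x) x 270 (y) x 34 mm high, walls 6 mm, floor 6 mm thick, with three compartments in a row along its y, each 80 x 82 mm; two small lugs on the end walls reach 54 mm high. Origin at the centre of the underside.
- place0 (a point): Centre of the floor of the caddy's compartment at its -y end (6 mm above the table).
- place1 (a point): Centre of the floor of the caddy's middle compartment.
- place2 (a point): Centre of the floor of the caddy's compartment at its +y end.
- jar_a: Lidded paint jar, radius 31 mm, 85 mm high, standing in a compartment of the caddy; leave it. Origin at the centre of its underside.
- jar_b: Lidded paint jar, radius 29 mm, 70 mm high, standing in a compartment of the caddy; leave it. Origin at the centre of its underside.
- gesso_tub: White lidded tub, radius 50 mm, 87 mm high, behind the work area; leave it. Origin at the centre of its underside.
- tube_a: Aluminium paint tube lying on the table, about 130 mm long, 26 mm thick; leave it.
- tube_b: Another such paint tube; leave it.
- tape_roll: Roll of paper tape lying flat, radius 46 mm, 24 mm high; leave it.
- brush: Paint brush lying near the robot, 200 mm long; leave it. The table midway between the facing sides of shaker and caddy (x = 0.40 to 0.55 m) is free for setting a bottle down.
- big_home (a point): Where the centre of the big bottle's foot lies when it is fully home: x = 39.6, y = 0, z = 0 mm in the cradle's frame (for the slim bottle x = 33.9); same axes as the cradle, the bottle's axis along z.

How it is judged:
By the outcome, as a careful person would: the job done as asked, in the order asked, and still so for the second after the job is handed in, with the robot touching nothing.
It also fails if it takes over 72 s, if anything falls off the work surface, if the arm or the gripper's body presses on something with over 40 N, if the wrist force passes 120 N, or if a joint passes its speed limit or range.

## Working session

There is one attempt and no reset: what is moved stays moved. The work goes in short steps, each a Python script; the robot and the scene stay as the last script left them, time stands still between calls to the robot, and variables do not carry over. Pictures are saved under pics/ and viewed, at most 10 in all, crops included, and the job is handed in when it is done.

```bash
ls; mkdir -p pics; python3 - <<'E'
from bench import manip
import cv2,numpy as np
for c in ["scene","top"]:
    p,d=manip.grab_frame(c); cv2.imwrite(f"pics/{c}0.png",p[:,:,::-1])
    np.save(f"pics/{c}0.npy",d)
    k=manip.get_calibration(c); print(c,k["camera_matrix"].round(1).tolist(),k["R"].round(3).tolist(),k["t"].round(3).tolist())
    for n in ["shaker","cradle","strap","strap_knob","slim_bottle","big_bottle","caddy","jar_a","jar_b","gesso_tub","tube_a","tape_roll","brush","big_home"]:
        try: print(n,[(np.round(o["at"],3).tolist(),round(o["confidence"],2)) for o in manip.look_for(c,n)][:3])
        except Exception as e: print(n,e)
print(manip.current_time())
E
```

```text
pics
scene [[450.4, 0.0, 250.1], [0.0, 450.4, 189.8], [0.0, 0.0, 1.0]] [[0.288, 0.957, 0.018], [0.614, -0.17, -0.771], [-0.735, 0.234, -0.636]] [-0.145, -0.181, 1.831]
shaker [([0.598, 0.201, 0.052], 0.85)]
cradle [([0.605, 0.234, 0.162], 0.77), ([0.555, -0.215, 0.02], 0.58)]
strap [([0.608, 0.217, 0.172], 0.67)]
strap_knob [([0.606, 0.212, 0.173], 0.95), ([0.597, 0.204, 0.053], 0.38), ([0.549, -0.216, 0.017], 0.27)]
slim_bottle []
big_bottle [([0.542, -0.214, 0.103], 0.79)]
caddy [([0.553, -0.221, 0.021], 0.86)]
jar_a [([0.532, -0.3, 0.083], 0.91), ([0.554, -0.131, 0.074], 0.6)]
jar_b [([0.532, -0.3, 0.083], 0.91), ([0.554, -0.131, 0.074], 0.6)]
gesso_tub [([0.75, 0.017, 0.088], 0.97), ([0.545, -0.216, 0.107], 0.27)]
tube_a [([0.752, -0.154, 0.021], 0.66), ([0.719, 0.234, 0.024], 0.59)]
tape_roll [([0.727, -0.328, 0.021], 0.67)]
brush [([0.26, 0.25, 0.02], 0.83)]
big_home [([0.605, 0.233, 0.158], 0.78), ([0.553, -0.214, 0.016], 0.29)]
top [[435.4, 0.0, 258.5], [0.0, 435.4, 189.4], [0.0, 0.0, 1.0]] [[0.002, -1.0, -0.005], [-0.993, -0.002, -0.119], [0.119, 0.005, -0.993]] [0.009, 0.509, 1.443]
shaker [([0.525, 0.217, 0.045], 0.59)]
cradle [([0.6, 0.233, 0.156], 0.98)]
strap [([0.602, 0.22, 0.17], 0.56)]
strap_knob [([0.609, 0.219, 0.174], 0.51)]
slim_bottle [([0.557, 0.228, 0.196], 0.61)]
big_bottle [([0.516, -0.204, 0.125], 0.88)]
caddy [([0.51, -0.199, 0.006], 0.77)]
jar_a [([0.534, -0.126, 0.073], 0.83), ([0.509, -0.291, 0.09], 0.76)]
jar_b [([0.534, -0.126, 0.073], 0.83), ([0.509, -0.291, 0.09], 0.76)]
gesso_tub [([0.725, 0.026, 0.085], 0.73)]
tube_a [([0.708, 0.232, 0.018], 0.72), ([0.514, -0.2, 0.123], 0.66)]
tape_roll [([0.72, -0.325, 0.024], 0.59)]
brush [([0.248, 0.246, 0.022], 0.6)]
big_home [([0.599, 0.227, 0.151], 0.67)]
1.5
```

View pictures.

View pics/scene0.png

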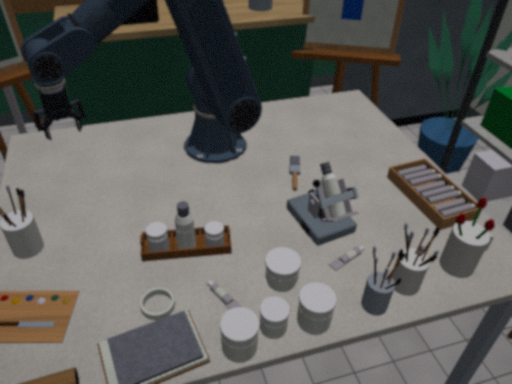

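View pics/top0.png

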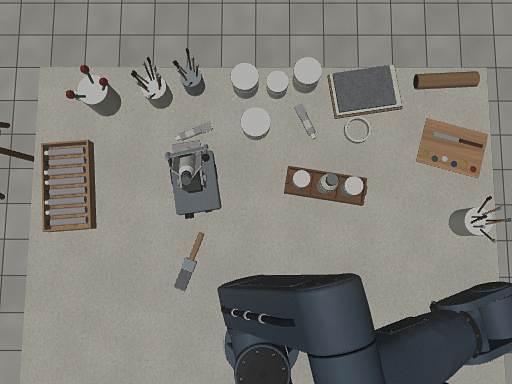

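```bash
cat > h.py <<'E'
from bench import manip
import cv2,numpy as np
def cloud(d,k):
    v,u=np.nonzero(d>0); z=d[v,u]; K=k["camera_matrix"]
    c=np.stack([(u-K[0,2])/K[0,0]*z,(v-K[1,2])/K[1,1]*z,z],1)
    return (c-k["t"])@k["R"], v,u
def sel(P,lo,hi): return np.all((P>lo)&(P<hi),1)
E
python3 - <<'E'
from h import *
C={}
for c in ["scene","top"]:
    d=np.load(f"pics/{c}0.npy"); P,v,u=cloud(d,manip.get_calibration(c)); C[c]=P
    print(c,"table z",np.median(P[sel(P,[.4,-.05,-.03],[.55,.05,.03])][:,2]))
A=C["top"]
for nm,lo,hi in [("shakertop",[.4,.1,.04],[.72,.32,.053]),("caddyrim",[.4,-.36,.027],[.65,-.05,.04])]:
    for c in C:
        m=C[c][sel(C[c],lo,hi)]; r=cv2.minAreaRect(m[:,:2].astype(np.float32)); print(nm,c,len(m),np.round(r[0],4),np.round(r[1],4),round(r[2],2))
for c in C:
    P=C[c]; q=P[sel(P,[.4,-.28,.165],[.65,-.13,.19])]; print("bigcap",len(q),q.mean(0).round(4))
    q=P[sel(P,[.4,.1,.06],[.75,.33,.3])]; np.save(f"pics/sh_{c}.npy",q); print(len(q),q.min(0),q.max(0),q[q[:,2].argmax()])
for c in ["scene","top"]:
    p=cv2.imread(f"pics/{c}0.png"); cr=p[155:250,280:370] if c=="scene" else p[130:230,160:230]
    p=cv2.resize(cr,None,fx=5,fy=5,interpolation=cv2.INTER_CUBIC); globals()[c]=cv2.resize(p,(390,500))
cv2.imwrite("pics/crop0.png",np.hstack([scene,top]))
E
```

```text
scene table z 0.002261932317139368
top table z -0.0008733476102983803
shakertop scene 1084 [0.5265 0.2264] [0.2176 0.15  ] 11.3
shakertop top 1400 [0.5239 0.225 ] [0.2109 0.1537] 9.76
caddyrim scene 672 [ 0.5239 -0.2109] [0.2692 0.1002] 81.14
caddyrim top 440 [ 0.5248 -0.2157] [0.2702 0.094 ] 81.05
bigcap 99 [ 0.527  -0.2113  0.1739]
1802 [0.49962627 0.16132875 0.06008981] [0.6582686  0.30643878 0.24028023] [0.52306571 0.22334438 0.24028023]
bigcap 98 [ 0.5246 -0.2153  0.1723]
1557 [0.49430839 0.15673753 0.0600298 ] [0.65862449 0.29975173 0.23889394] [0.52328517 0.22634129 0.23889394]
```

View pics/crop0.png

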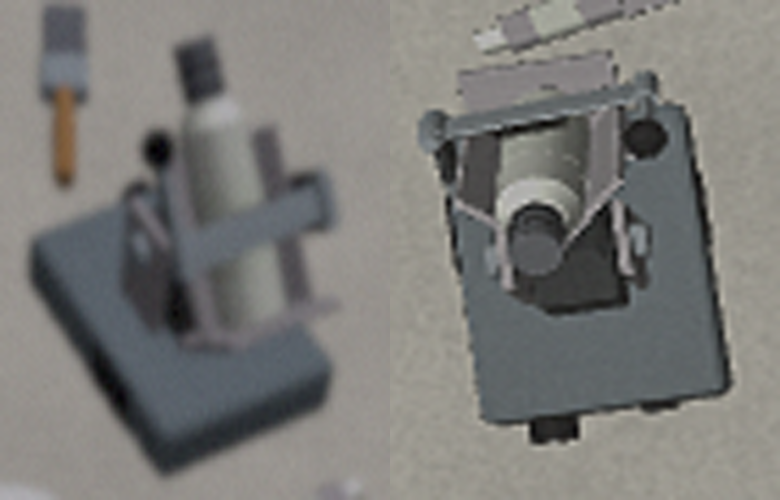

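```bash
cat > fit.py <<'E'
from h import *
from scipy.optimize import least_squares
from scipy.spatial.transform import Rotation as Ro
def box(p,lo,hi):
    q=np.abs(p-(np.array(lo)+hi)/2)-(np.array(hi)-lo)/2
    return np.linalg.norm(np.maximum(q,0),axis=1)+np.minimum(q.max(1),0)
def cyl(p,x0,r,a,b):
    q=np.stack([np.hypot(p[:,0]-x0,p[:,1])-r,np.abs(p[:,2]-(a+b)/2)-(b-a)/2],1)
    return np.linalg.norm(np.maximum(q,0),axis=1)+np.minimum(q.max(1),0)
def walls(p):
    s=2**-.5; d=[]
    for sg in (1,-1):
        q=np.stack([(p[:,0]+sg*p[:,1])*s,(sg*p[:,1]-p[:,0])*s,p[:,2]],1)
        d.append(box(q,[0,0,0],[.0622,.006,.105]))
    return np.minimum(*d)
def model(p,bottle):
    d=np.minimum(walls(p),box(p,[-.003,-.045,-.006],[.075,.045,0]))
    if bottle=="slim": d=np.minimum(d,np.minimum(cyl(p,.0339,.024,0,.119),cyl(p,.0339,.015,.131,.167)))
    if bottle=="big": d=np.minimum(d,np.minimum(cyl(p,.0396,.028,0,.115),cyl(p,.0396,.017,.131,.167)))
    return d
def rot(yaw,lean):  # columns cradle x,y,z in world
    return (Ro.from_euler("z",yaw)*Ro.from_euler("y",-lean)).as_matrix()
def fit(P,x0,bottle,lean=np.radians(40)):
    x=np.array(x0,float)
    for thr in (.02,.01,.006,.006):
        d=model((P-x[:3])@rot(x[3],lean),bottle); Q=P[np.abs(d)<thr]
        r=least_squares(lambda y:model((Q-y[:3])@rot(y[3],lean),bottle),x,loss="soft_l1",f_scale=.002); x=r.x
    d=model((P-x[:3])@rot(x[3],lean),bottle)
    return x,len(Q),len(P),np.sqrt(np.mean(d[np.abs(d)<.006]**2))
E
python3 - <<'E'
from fit import *
al=[]
for c in ["scene","top"]:
    P=np.load(f"pics/sh_{c}.npy"); al.append(P)
    for L in (40,50):
        yaw=np.radians(10); R=rot(yaw,np.radians(L)); x0=np.r_[[.523,.224,.236]-R@[.0339,0,.167],yaw]
        x,n,N,e=fit(P,x0,"slim",np.radians(L)); print(c,L,x[:3].round(4),np.degrees(x[3]).round(1),n,N,e.round(5))
        q=(P-x[:3])@rot(x[3],np.radians(L))
        if L==40:
            m=(np.abs(q[:,2]-.055)<.009)&(q[:,0]>.06); print("strap y,x fit",np.polyfit(q[m,1],q[m,0],1),q[m].min(0),q[m].max(0))
            m=np.linalg.norm(q-[.066,-.066,.117],axis=1)<.03; print("knob",m.sum(),q[m].mean(0).round(3))
E
```

```text
scene 40 [0.5898 0.2409 0.0809] 8.9 1095 1802 0.00208
strap y,x fit [-0.05722312  0.07176282] [ 0.06234039 -0.07498804  0.04609139] [0.08238285 0.06275582 0.06396914]
knob 69 [ 0.079 -0.068  0.112]
scene 50 [0.6288 0.232  0.1087] 13.5 771 1802 0.00279
top 40 [0.5913 0.2362 0.0783] 9.3 906 1557 0.00184
strap y,x fit [-0.0502422   0.07119121] [ 0.06165377 -0.07140879  0.0463453 ] [0.08115329 0.0615309  0.06395508]
knob 54 [ 0.077 -0.066  0.121]
top 50 [0.6078 0.2409 0.0869] 11.2 858 1557 0.00266
```

```bash
cat >> fit.py <<'E'
import json,os
def load():
    return np.array(json.load(open("cr.json"))) if os.path.exists("cr.json") else np.array([.5906,.2385,.0796,np.radians(9.1)])
def T():
    x=load(); R=rot(x[3],np.radians(40)); return (lambda p:x[:3]+R@np.array(p)),R
def tool(z,y):
    z=np.array(z)/np.linalg.norm(z); y=np.array(y)/np.linalg.norm(y); return np.stack([np.cross(y,z),y,z],1)
def knob(th,dz=0): return [.066+.122*np.sin(th),.056-.122*np.cos(th),.117+dz]
E
python3 - <<'E'
from fit import *
W,R=T(); xc,yc,zc=R.T; f=lambda q:None if q is None else np.round(q,2).tolist()
for s in (1,-1):
    print("knob y",s)
    for th,dz in ((.05,.065),(.05,-.015),(.8,-.015),(1.4,-.015),(1.4,.1)): print(f(manip.inverse_kinematics(W(knob(th,dz)),tool(-zc,s*yc))))
    print("cap x",s)
    for z in (.22,.134,.33): print(f(manip.inverse_kinematics(W([.034,0,z]),tool(-zc,s*xc))))
    h=np.array([np.cos(load()[3]),np.sin(load()[3]),0])
    for h in (h,[1,0,0],[0,1,0]):
        print("down",[f(manip.inverse_kinematics(p,tool([0,0,-1],s*np.array(h)))) for p in ([.45,.03,.15],[.525,-.213,.15],[.525,-.213,.35])])
E
```

```text
knob y 1
[0.23, 0.1, 2.05, -0.17, 0.29, -1.35]
[0.23, 0.29, 1.99, -0.27, 0.16, -1.25]
[0.29, 0.33, 1.78, -0.25, 0.35, -1.23]
[0.4, 0.38, 1.65, -0.36, 0.45, -1.06]
[0.44, 0.16, 1.71, -0.31, 0.61, -1.1]
cap x 1
[0.43, 0.03, 2.11, -0.52, 0.36, 0.7]
[0.4, 0.24, 2.07, -0.8, 0.21, 0.97]
[0.5, -0.22, 2.11, -0.38, 0.61, 0.58]
down [[-0.04, 0.29, 1.98, -0.0, 0.88, -0.2], [-0.47, 0.48, 1.68, -0.0, 0.98, -0.63], [-0.47, 0.29, 1.44, -0.0, 1.41, -0.63]]
down [[-0.04, 0.29, 1.98, -0.0, 0.88, -0.04], [-0.47, 0.48, 1.68, -0.0, 0.98, -0.47], [-0.47, 0.29, 1.44, -0.0, 1.41, -0.47]]
down [[-0.04, 0.29, 1.98, -0.0, 0.88, -1.61], [-0.47, 0.48, 1.68, -0.0, 0.98, -2.04], [-0.47, 0.29, 1.44, -0.0, 1.41, -2.04]]
knob y -1
[0.23, 0.1, 2.05, -0.17, 0.29, 1.79]
[0.23, 0.29, 1.99, -0.27, 0.16, 1.89]
[0.29, 0.33, 1.78, -0.25, 0.35, 1.91]
[0.4, 0.38, 1.65, -0.36, 0.45, 2.08]
[0.44, 0.16, 1.71, -0.31, 0.61, 2.04]
cap x -1
[0.43, 0.03, 2.11, -0.52, 0.36, -2.44]
[0.4, 0.24, 2.07, -0.8, 0.21, -2.17]
[0.5, -0.22, 2.11, -0.38, 0.61, -2.56]
down [None, [-0.47, 0.48, 1.68, -0.0, 0.98, 2.52], [-0.47, 0.29, 1.44, -0.0, 1.41, 2.52]]
down [None, [-0.47, 0.48, 1.68, -0.0, 0.98, 2.67], [-0.47, 0.29, 1.44, -0.0, 1.41, 2.67]]
down [[-0.04, 0.29, 1.98, -0.0, 0.88, 1.53], [-0.47, 0.48, 1.68, -0.0, 0.98, 1.1], [-0.47, 0.29, 1.44, -0.0, 1.41, 1.1]]
```

```bash
python3 - <<'E'
from fit import *
W,R=T(); xc,yc,zc=R.T
manip.set_gripper(.6,60)
manip.move_ptp(W([.06,-.05,.27]),tool(-zc,yc))
print(manip.current_time())
k=manip.get_calibration("wrist"); p,d=manip.grab_frame("wrist"); print([(o["at"],o["confidence"]) for o in manip.look_for("wrist","strap_knob")])
cv2.imwrite("pics/w1.png",p[:,:,::-1])
P,v,u=cloud(d,k); P=P[sel(P,[.4,.1,.06],[.75,.36,.3])]; np.save("pics/w1.npy",P)
x,n,N,e=fit(P,load(),"slim"); print(x[:3].round(4),np.degrees(x[3]).round(1),n,N,e)
q=(P-x[:3])@rot(x[3],np.radians(40))
m=np.linalg.norm(q-[.072,-.066,.117],axis=1)<.02; print("knob",m.sum(),q[m].mean(0).round(4),q[m].min(0),q[m].max(0), W(knob(.05)))
m=(np.abs(q[:,2]-.055)<.009)&(q[:,0]>.06); print(np.polyfit(q[m,1],q[m,0],1))
E
```

```text
4.5833
[([0.5942, 0.1807, 0.1776], 0.68)]
[0.5909 0.2375 0.0775] 9.1 4968 12035 0.0015779058204383495
knob 467 [ 0.0716 -0.0655  0.1247] [ 0.06191396 -0.07685512  0.11367008] [ 0.0840501  -0.05451002  0.13059538] [0.58128945 0.17032183 0.21557055]
[-0.05272286  0.0667054 ]
```

View pics/w1.png

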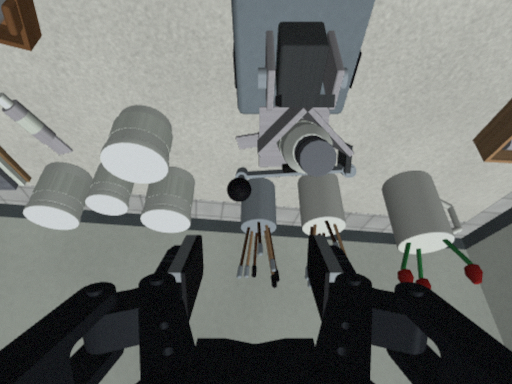

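The wrist view shows the knob at (240,188), the slim bottle's cap at (318,152), and the shaker as expected. It agrees with the fit to about 1 mm.

```bash
python3 - <<'E'
from fit import *
json.dump([.5908,.2377,.0783,np.radians(9.1)],open("cr.json","w"))
W,R=T(); xc,yc,zc=R.T; A=tool(-zc,yc)
manip.move_l(W(knob(.05,.05)),A,.25)
manip.move_l(W(knob(.05,-.014)),A,.1)
print(manip.current_force()@R)
manip.set_gripper(0,40); print(manip.current_grip_width(),manip.current_grip_force(),manip.current_force()@R)
for th in np.arange(.2,1.46,.14):
    manip.move_l(W(knob(th,-.014)),None,.12)
print(manip.current_force()@R,manip.current_grip_width(),manip.current_time())
manip.set_gripper(.6)
manip.move_l(W(knob(1.45,.06)),None,.2)
manip.set_gripper(1.0)
p,d=manip.grab_frame("scene"); cv2.imwrite("pics/s2.png",p[100:270,230:430,::-1].repeat(3,0).repeat(3,1))
print(manip.look_for("scene","strap_knob")[:2],W(knob(1.45)),manip.current_time())
E
```

```text
[ 0.34323251 -0.82276343  0.73249551]
0.24904314458959576 38.75122904777527 [-1.73963567  2.93776098  7.06703009]
[ 43.32331938 -13.29730336 -20.78933194] 0.22813023326587445 9.0667
[{'at': [0.6602, 0.2786, 0.2393], 'confidence': 0.73}] [0.65153998 0.28925405 0.28819982] 10.5417
```

View pics/s2.png

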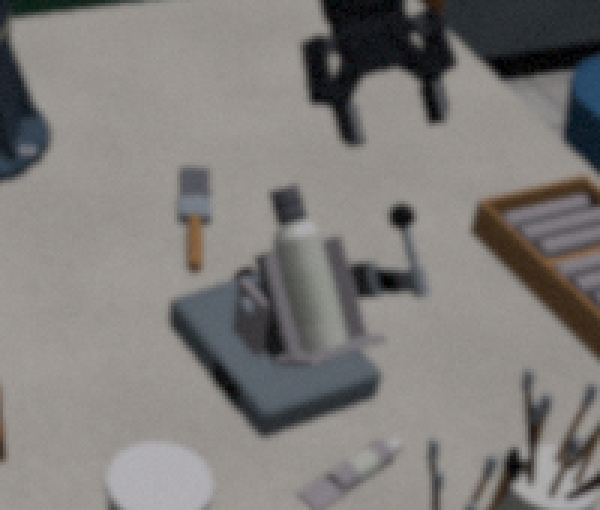

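```bash
cat >> fit.py <<'E'
def guarded(p,dirn,maxd,thr,step=.0015,speed=.03):
    "step from p along dirn until the resisting force rises by thr"
    dirn=np.array(dirn)/np.linalg.norm(dirn); p=np.array(p,float); f0=manip.current_force()@dirn; s=0; f=0
    while s<maxd:
        s+=step; manip.move_l(p+dirn*s,None,speed); f=f0-manip.current_force()@dirn
        if f>thr: break
    return p+dirn*s,s,f
E
python3 - <<'E'
from fit import *
W,R=T(); xc,yc,zc=R.T; A=tool(-zc,xc)
manip.move_ptp(W([.0355,0,.23]),A)
p=W([.0350,0,.135]); manip.move_l(p,A,.12)
print(manip.current_force()@R)
manip.set_gripper(0,70); print(manip.current_grip_width(),manip.current_grip_force(),manip.current_force()@R)
manip.move_l(p+.012*xc+.006*zc,None,.06); print(manip.current_force())
manip.move_l(p+np.array([0,0,.16]),None,.2)
h=np.array([np.cos(load()[3]),np.sin(load()[3]),0])
manip.move_ptp([.45,.03,.20],tool([0,0,-1],h))
print(manip.current_force(),manip.current_grip_width(),manip.current_time())
p,d=manip.grab_frame("scene"); k=manip.get_calibration("scene"); P,v,u=cloud(d,k)
m=sel(P,[.38,-.05,.04],[.53,.11,.19]); q=P[m]
for a,b in ((.04,.06),(.06,.08),(.08,.1),(.1,.12),(.12,.14),(.14,.16)): 
    s=q[(q[:,2]>a)&(q[:,2]<b)]; print(a,len(s),s.mean(0).round(4) if len(s) else "", q[:,2].min())
cv2.imwrite("pics/s3.png",p[90:260,180:380,::-1].repeat(3,0).repeat(3,1))
E
```

```text
[-0.08085306  0.37790369  0.6520748 ]
0.33474554684837554 68.20307850837708 [-1.97483147  0.04367072  9.56954193]
[-0.5085845  -0.33104878 -2.37909085]
[-0.12260864  0.09713095 -2.84559216] 0.33198541760113964 15.875
0.04 0  0.0666928813370997
0.06 41 [0.4658 0.028  0.0742] 0.0666928813370997
0.08 67 [0.4667 0.0292 0.0897] 0.0666928813370997
0.1 72 [0.4676 0.0276 0.1103] 0.0666928813370997
0.12 69 [0.467  0.0268 0.1298] 0.0666928813370997
0.14 81 [0.4671 0.0282 0.15  ] 0.0666928813370997
```

View pics/s3.png

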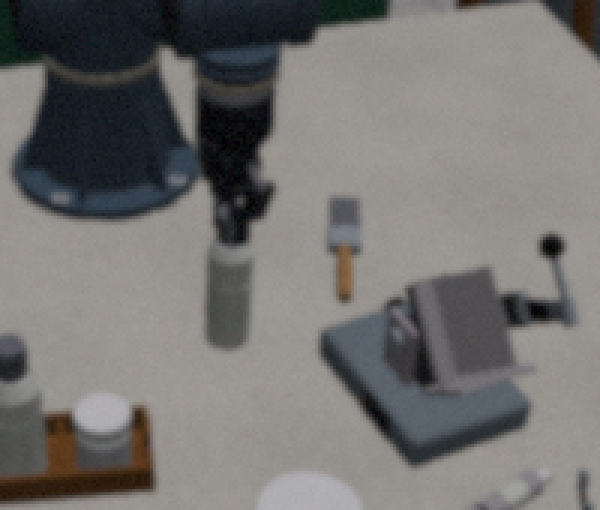

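```bash
python3 - <<'E'
from fit import *
W,R=T(); xc,yc,zc=R.T
h=np.array([np.cos(load()[3]),np.sin(load()[3]),0]); D=tool([0,0,-1],h)
manip.move_l([.45,.03,.140],None,.1)
print(guarded([.45,.03,.140],[0,0,-1],.012,3,.001))
manip.set_gripper(.8); print(manip.current_ee_pos())
manip.move_l([.45,.03,.26],None,.25)
manip.set_gripper(1.0)
c=[.5252,-.2135]
manip.move_ptp(c+[.26],D)
k=manip.get_calibration("wrist"); p,d=manip.grab_frame("wrist")
P,_,_=cloud(d,k); q=P[sel(P,[.48,-.26,.168],[.57,-.16,.185])]; print("cap",len(q),q.mean(0),q.min(0),q.max(0))
manip.move_l(c+[.142],D,.15)
print(manip.current_force()); manip.set_gripper(0,80); print(manip.current_force(),manip.current_grip_width(),manip.current_time())
k=manip.get_calibration("scene"); p,d=manip.grab_frame("scene"); P,_,_=cloud(d,k)
q=P[sel(P,[.4,-.03,.135],[.52,.09,.2])]; print("slim cap",len(q),q.mean(0)); cv2.imwrite("pics/s4.png",p[90:260,130:330,::-1].repeat(3,0).repeat(3,1))
E
```

```text
(array([0.45 , 0.03 , 0.135]), 0.005, np.float64(10.826326907164326))
[0.44998585 0.0299995  0.13494862]
cap 1450 [ 0.52408721 -0.21380558  0.17231059] [ 0.50768829 -0.23097604  0.16813338] [ 0.54079019 -0.19755166  0.17452026]
[-0.1609374  0.1010881  0.2253668]
[-1.90929123 -0.39227773  5.36672293] 0.3772517044528618 21.875
slim cap 121 [0.45592125 0.03090786 0.15806738]
```

View pics/s4.png

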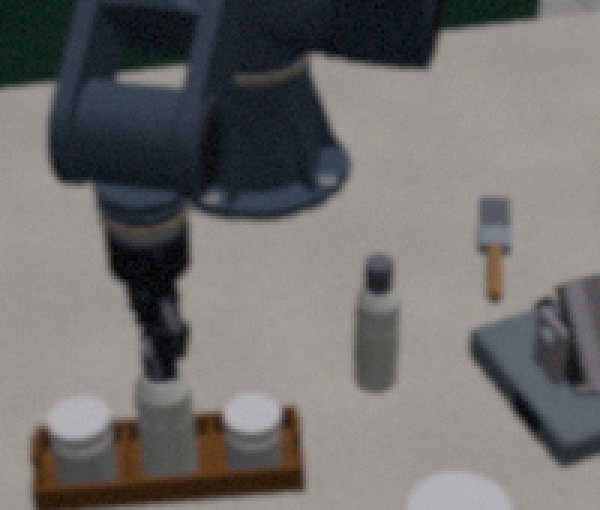

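```bash
python3 - <<'E'
from fit import *
W,R=T(); xc,yc,zc=R.T; A=tool(-zc,xc)
manip.move_l([.5252,-.2135,.20],None,.1); print("held",manip.current_force())
manip.move_l([.5252,-.2135,.37],None,.3)
p=W([.0396+.010,0,.136+.010])
manip.move_ptp(p+np.array([0,0,.17]),A)
manip.move_l(p,None,.15)
F=lambda s:print(s,(manip.current_force()@R).round(2),((manip.current_ee_pos()-W([0,0,0]))@R).round(4),manip.current_time())
F("pre")
p,s,f=guarded(p,-xc,.014,3,.001); F("V"); p=p+.001*xc
p,s,f=guarded(p,-zc,.016,4,.001); F("foot")
p,s,f=guarded(p+.0005*zc,-xc,.006,4,.0007); F("V2")
E
```

```text
held [-0.42702482  0.06326511 -2.95967027]
pre [-2.01  0.39 -2.47] [ 0.0501 -0.      0.1462] 26.275
V [ 4.63  1.56 -4.96] [0.0398 0.0004 0.1462] 29.025
foot [ 4.18  2.43 -0.28] [0.0401 0.0002 0.1441] 29.525
V2 [10.13  1.08 -8.51] [0.0394 0.0004 0.1445] 30.275
```

```bash
python3 - <<'E'
from fit import *
W,R=T(); xc,yc,zc=R.T
F=lambda s:print(s,(manip.current_force()@R).round(2),((manip.current_ee_pos()-W([0,0,0]))@R).round(4),manip.current_time())
p=W([.0412,0,.1445]); manip.move_l(p,None,.03); F("up")
manip.move_l(W([.0412,0,.1385]),None,.03); F("near")
p,s,f=guarded(W([.0412,0,.1385]),-zc,.008,4,.001); F("foot")
E
```

```text
up [ 1.33  0.97 -3.32] [ 0.0407 -0.0002  0.1444] 30.55
near [-0.35  0.72 -4.5 ] [ 4.060e-02 -1.000e-04  1.381e-01] 30.9
foot [-4.64  1.85 18.61] [4.100e-02 1.000e-04 1.363e-01] 31.65
```

```bash
python3 - <<'E'
from fit import *
W,R=T(); xc,yc,zc=R.T
F=lambda s:print(s,(manip.current_force()@R).round(2),((manip.current_ee_pos()-W([0,0,0]))@R).round(4),manip.current_time())
manip.move_l(W([.0412,0,.1367]),None,.03)
manip.move_l(W([.0398,0,.1365]),None,.02); F("seat")
manip.set_gripper(.75); F("rel")
manip.move_l(W([.0410,0,.23]),None,.2)
k=manip.get_calibration("wrist"); p,d=manip.grab_frame("wrist"); P,v,u=cloud(d,k)
cv2.imwrite("pics/w5.png",p[:,:,::-1]); P=P[sel(P,[.4,.1,.06],[.75,.36,.35])]
x,n,N,e=fit(P,load(),"big"); print(x[:3].round(4),np.degrees(x[3]).round(1),n,N,e)
q=(P-W([0,0,0]))@R; m=(np.abs(q[:,2]-.166)<.012)&(np.hypot(q[:,0]-.04,q[:,1])<.03); print("cap",m.sum(),q[m].mean(0),np.percentile(q[m],[5,95],0))
m=(np.linalg.norm(q-knob(1.45),axis=1)<.03); print("knob",m.sum(),q[m].mean(0),q[m].min(0),q[m].max(0),knob(1.45))
print(manip.look_for("wrist","strap_knob")[:1])
E
```

```text
seat [ 1.34  0.57 -3.39] [4.030e-02 1.000e-04 1.364e-01] 32.15
rel [-0.68  0.04 -0.06] [ 3.980e-02 -1.000e-04  1.365e-01] 32.5583
[0.5902 0.2374 0.077 ] 9.0 6678 31709 0.0016378825953979929
cap 1894 [0.03916792 0.00149789 0.16570415] [[ 0.02568906 -0.01309091  0.1605464 ]
 [ 0.05248223  0.0153859   0.16730606]]
knob 776 [0.1792857  0.02536366 0.12270909] [0.17068028 0.01245278 0.09101202] [0.19352533 0.03573637 0.12976684] [np.float64(0.1871109849065858), np.float64(0.04129866213718127), 0.117]
[{'at': [0.6437, 0.2785, 0.2449], 'confidence': 0.95}]
```

View pics/w5.png

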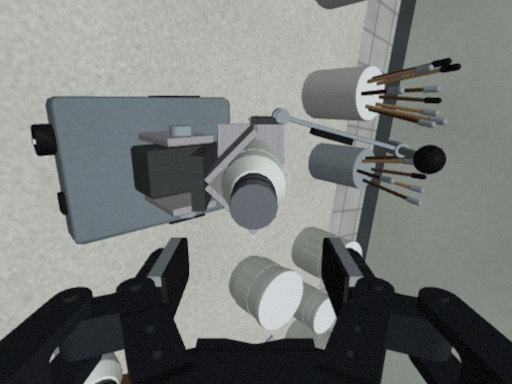

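Seating is good: the big bottle's cap is at (253,200) at its home height and the open strap's knob is at (429,159), about 1.30 rad. Next I close the strap.

```bash
python3 - <<'E'
from fit import *
W,R=T(); xc,yc,zc=R.T
F=lambda s:print(s,(manip.current_force()@R).round(2),((manip.current_ee_pos()-W([0,0,0]))@R).round(4),manip.current_time())
manip.set_gripper(.6,35)
manip.move_l(W([.181,.0245,.19]),None,.3)
manip.move_l(W([.181,.0245,.103]),None,.15); F("at knob")
manip.set_gripper(0); F("grip"); print(manip.current_grip_width())
r=.1205
K=lambda th:W([.066+r*np.sin(th),.056-r*np.cos(th),.103])
for th in (1.15,1.0,.85,.7,.55,.42,.32,.27):
    manip.move_l(K(th),None,.12); F(th)
E
```

```text
at knob [ 0.51 -0.01  0.06] [0.1812 0.0246 0.1037] 34.9333
grip [ 6.61 -0.59  2.49] [0.1837 0.0247 0.1044] 35.3083
0.2509355892180976
1.15 [ 3.77 -5.47  6.15] [0.1778 0.0058 0.1043] 35.6083
1.0 [ 8.17 -9.41  3.73] [ 0.1701 -0.0105  0.1043] 35.9083
0.85 [ 11.88 -12.48   1.73] [ 0.1605 -0.0251  0.1045] 36.2083
0.7 [ 17.59 -21.05  -0.83] [ 0.1491 -0.0386  0.1046] 36.5083
0.55 [ 22.89 -29.01  -4.63] [ 0.1363 -0.0501  0.1048] 36.8083
0.42 [ 10.8  -20.04  10.47] [ 0.1193 -0.0563  0.1047] 37.0917
0.32 [  0.62 -17.48  18.23] [ 0.1048 -0.0603  0.1044] 37.3417
0.27 [  2.8  -16.07  16.79] [ 0.1    -0.0618  0.1044] 37.5917
```

```bash
python3 - <<'E'
from fit import *
W,R=T(); xc,yc,zc=R.T
F=lambda s:print(s,(manip.current_force()@R).round(2),((manip.current_ee_pos()-W([0,0,0]))@R).round(4),manip.current_time())
manip.set_gripper(.4); F("open")
x=.1; manip.move_l(W([x,-.0645,.103]),None,.05)
f0=(manip.current_force()@R)[0]; F("base")
while x>.076:
    f=(manip.current_force()@R)[0]-f0
    if f>7: break
    x-=.0015 if f<.6 else .0007 if f<3.5 else .0004
    manip.move_l(W([x,-.0645,.103]),None,.03)
    print(round(x,4),round(f,2),end="; ")
F("end"); print(manip.current_grip_width())
E
```

```text
open [ 0.92  0.52 -0.23] [ 0.0979 -0.06    0.1031] 37.875
base [ 0.08  0.13 -0.21] [ 0.0999 -0.0644  0.103 ] 38.125
0.0985 0.0; 0.0978 0.69; 0.0963 0.33; 0.0956 0.62; 0.0941 -0.15; 0.0926 0.41; 0.0911 -0.41; 0.0896 -0.85; 0.0889 0.94; 0.0882 1.51; 0.0875 0.64; 0.0868 1.05; 0.0861 1.21; 0.0846 0.33; 0.0831 -0.2; 0.0824 2.28; 0.082 4.89; 0.0816 6.39; end [ 7.26 -2.01 -3.38] [ 0.0831 -0.0645  0.1031] 42.625
0.40593560987744864
```

```bash
python3 - <<'E'
from fit import *
W,R=T(); xc,yc,zc=R.T
h=np.array([np.cos(load()[3]),np.sin(load()[3]),0]); D=tool([0,0,-1],h)
manip.move_l(W([.0880,-.0645,.103]),None,.05); print(manip.current_force()@R)
manip.move_l(W([.0880,-.0645,.22]),None,.2)
manip.set_gripper(.8,70)
manip.move_ptp([.45,.03,.26],D)
k=manip.get_calibration("wrist"); p,d=manip.grab_frame("wrist")
P,_,_=cloud(d,k); q=P[sel(P,[.40,-.02,.158],[.50,.08,.18])]; c=q[:,:2].mean(0); print("cap",len(q),q.mean(0))
if np.hypot(*(c-[.45,.03]))>.01: raise SystemExit("slim moved?")
manip.move_l([.45,.03,.136],D,.15)
manip.set_gripper(0); print(manip.current_grip_width(),manip.current_force())
manip.move_l([.45,.03,.25],None,.2)
manip.move_ptp([.5245,-.2137,.25],D)
manip.move_l([.5245,-.2137,.149],None,.12)
print(guarded([.5245,-.2137,.149],[0,0,-1],.012,3,.001),manip.current_time())
manip.set_gripper(.75)
manip.move_l([.5245,-.2137,.28],None,.2)
manip.move_j([-1.333,.351,1.652,0,1.139,-.085])
print(manip.current_time(),manip.current_force())
im=[]
for c in ("scene","top"):
    k=manip.get_calibration(c); p,d=manip.grab_frame(c); P,_,_=cloud(d,k)
    q=P[sel(P,[.4,-.28,.165],[.65,-.13,.19])]; print("slimcap",len(q),q.mean(0).round(4))
    Q=P[sel(P,[.4,.1,.06],[.75,.33,.3])]; x,n,N,e=fit(Q,load(),"big"); print(x.round(4),n,N,e)
    q=(Q-x[:3])@rot(x[3],np.radians(40)); m=(np.abs(q[:,2]-.055)<.009)&(q[:,0]>.068); print("strap",np.polyfit(q[m,1],q[m,0],1),m.sum())
    a=p[120:270,120:380] if c=="scene" else p[120:220,160:380]
    im.append(cv2.resize(a[:,:,::-1],(780,int(780*a.shape[0]/a.shape[1])))[:300] if c=="top" else cv2.resize(a[:,:,::-1],(520,300)))
cv2.imwrite("pics/end_s.png",cv2.resize(im[0],(780,450))); cv2.imwrite("pics/end_t.png",im[1])
E
```

```text
[-1.3158693   0.01311947  0.71488399]
cap 1123 [0.44927335 0.03071641 0.16606901]
0.33325209079619095 [-1.01776467 -0.39537571  6.70651632]
(array([ 0.5245, -0.2137,  0.142 ]), 0.007, np.float64(7.588326837123899)) 50.7333
53.725 [ 0.10901298  0.16770057 -0.36846612]
slimcap 82 [ 0.5267 -0.2114  0.1737]
[0.5899 0.2408 0.081  0.1555] 1067 1822 0.0020807807546692238
strap [-0.19025803  0.07908994] 215
slimcap 74 [ 0.5243 -0.2147  0.1719]
[0.5917 0.2362 0.0778 0.1615] 879 1556 0.001899922025826413
strap [-0.1754828  0.0786602] 122
```

View pics/end_s.png

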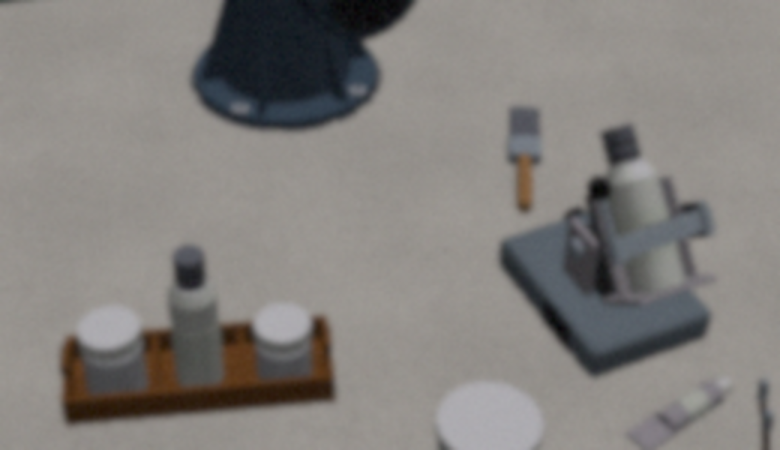

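Both bottles are in place: slim upright in the middle compartment, big in the cradle, strap at about 0.18 rad. I saw a small 1.3 N reading as the fingers backed off the knob, and there is time left. So I press it once more to be sure it bears.

```bash
python3 - <<'E'
from fit import *
W,R=T(); xc,yc,zc=R.T; A=tool(-zc,xc)
manip.set_gripper(.42)
manip.move_ptp(W([.0905,-.0645,.20]),A)
manip.move_l(W([.0905,-.0645,.103]),A,.15)
f0=(manip.current_force()@R)[0]; print(manip.current_force()@R,manip.current_time())
x=.0845; manip.move_l(W([x,-.0645,.103]),None,.05)
while x>.078 and manip.current_time()<66:
    f=(manip.current_force()@R)[0]-f0; print(round(x,4),round(f,2),end="; ")
    if f>7.3: break
    x-=.0007 if f<2 else .0004
    manip.move_l(W([x,-.0645,.103]),None,.03)
manip.move_l(W([.0865,-.0645,.103]),None,.05); print(manip.current_force()@R)
manip.move_l(W([.0865,-.0645,.21]),None,.2)
print(manip.current_time(),manip.current_force())
k=manip.get_calibration("scene"); p,d=manip.grab_frame("scene"); P,_,_=cloud(d,k)
q=(P[sel(P,[.4,.1,.06],[.75,.33,.3])]-[.5899,.2408,.081])@rot(.1555,np.radians(40)); m=(np.abs(q[:,2]-.055)<.009)&(q[:,0]>.068); s=np.polyfit(q[m,1],q[m,0],1); print("strap",s,m.sum())
if abs(s[0]+.19)<.03: print(manip.sign_off())
E
```

```text
[ 0.8572087  -0.35479545 -0.08424623] 57.7333
0.0845 -0.56; 0.0838 -0.62; 0.0831 -0.35; 0.0824 0.84; 0.0817 4.0; 0.0813 5.35; 0.0809 6.75; 0.0805 6.63; 0.0801 7.09; 0.0797 8.71; [ 0.0901214  -0.65344324  0.2167683 ]
61.2167 [ 0.24500532  0.42824119 -1.04993526]
strap [-0.18481434  0.07920916] 216
the job is handed in; nothing more can be done
None
```

The bottles are swapped and the job is handed in: the slim one stands upright in the middle compartment, and the big one is home in the cradle with the strap pressed onto it at about 8 N. It took about 61 s of the 72 s limit.

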